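# Lift the drain spigot out of the soaking tray with tongs

### The job

The white drain fittings have been soaking in caustic cleaner in the low metal tray, so nothing of the robot may touch them. Pick up the kitchen tongs lying on the counter, close their jaws on the upright spigot (the tall, flanged pipe stub standing in the tray), lift it out and hold it above the middle of the steel bowl, clear of the rim, to drip. Finish while still holding it there in the squeezed tongs, still and touching nothing else, and leave all the other things where they are.

Things in the scene. Friction and masses are not known exactly. Their poses are not given: they have to be found in the camera images.
- tongs: Steel kitchen tongs with black jaws, lying on their side, opening in the horizontal plane; 253 mm long, 28 mm high, 130 g, two 4 mm strips on a spring hinge. This body is the right (-y) strip with the hinge pin. Origin: underside, on the centre line (when open), midway between the grip plates, near the centre of mass; x to the jaws (centres at x = 105 mm, tips 127), y to the left arm, z up.
- tongs_grip (a point): Between the two flat grip plates (x = -30 to 30 mm of the tongs), 25 mm above the underside: TCP here, gripper straight down, closing along the tongs' y. Plates 44 mm apart over the outsides when open (8 N to squeeze, spring loaded); at 40 mm the spring keeps the tongs firm in the gripper with jaws 56 mm apart; jaws meet the spigot at 30 mm (10 N). Grip 20 to 60 N.
- tongs_arm: The left (+y) strip of the tongs, hinged to tongs, turning up to 0.25 rad towards it. Origin on the hinge pin's axis (22 mm pin, 115 mm behind the tongs' origin), at the underside; axes as tongs when open.
- jaw_right (a point): Centre of the inner face of the right jaw (a flat black pad 44 mm long, 28 mm high, 5 mm thick): 105 mm ahead of the tongs' origin, 32 mm to the right, 14 mm above the underside.
- jaw_left (a point): Centre of the inner face of the left jaw; moves with the left arm. The open jaws are 64 mm apart; their midpoint is where the item should be.
- spigot: The fitting to be lifted: a white plastic pipe stub standing upright in the tray, 52 mm tall: a round flange 46 mm across and 8 mm high at the foot, and above it a straight round pipe 36 mm across, open at the top. The only tall, upright one of the three white fittings. 40 g. Origin: centre of its underside; z up its axis.
- spigot_mid (a point): On the spigot's axis, 30 mm above its underside: middle of the pipe part, where the jaws should close.
- tray: Low square metal tray, 220 x 220 mm, walls 14 mm high and 3 mm thick, floor 3 mm thick, loose on the counter, 0.8 kg. Origin: centre of its underside. It stands to the left or right of the tongs. The spigot stands in its half nearer the robot.
- nut: White slip nut lying flat in the tray, 57 mm across, 20 mm high. Leave alone.
- elbow: White 90 degree pipe elbow lying flat in the tray, 32 mm thick, legs 45 mm from the origin, which is under the corner. Leave alone.
- bowl: Empty round steel bowl, 180 mm across the rim, 70 mm high, on the other side of the tongs from the tray. Origin: centre of its underside.
- bowl_rim (a point): Centre of the bowl's mouth, 70 mm above the counter.
- wrench: Wrench lying beyond the tongs, along y. Leave alone.
- brush: Flat cleaning brush with a wooden handle lying along y at the far left. Leave alone.
- mug: White mug, 90 mm high, at the far right. Leave alone.
- cleaner: Cleaner bottle, 210 mm tall, at the far side. Leave alone.
- jar: Glass jar, 90 mm high, at the far side. Leave alone.
Mind the look-alikes: they are no part of the job. Several things have the shape of the bowl; the one meant has the colours described above. What is shaped like the spigot but purple is not meant.

How it is judged:
By the outcome, as a careful person would: the job done as asked, in the order asked, and still so for the second after the job is handed in, while the arm keeps its last pose, push and grip.
It also fails if it takes over 48 s, if anything falls off the work surface, if the arm or the gripper's body presses on something with over 40 N, if the wrist force passes 120 N, or if a joint passes its speed limit or range.

### The arm

A 7-joint arm with a two-finger parallel gripper is mounted at the origin on the work surface. World frame = base frame: x ahead of the robot, y to its left, z up, the work surface at z = 0. Lengths are in m, angles in rad, forces in N, time in s.
With the tool pointing down it reaches from about 0.425 to 0.925 m from the base axis. Payload 6.8 kg.
Tool frame: the origin (TCP) lies between the finger pads, 19 mm behind the fingertips; this is the grasp point; z points along the fingers, y is the line along which they close (so a half turn about z gives the same grasp; the last joint's range is limited). The gripper opens to 85 mm and grips with 20 to 120 N. Pads are 22 mm wide; open, the fingers measure 114 mm over their backs; the gripper's body (76 mm by 85 mm) begins 54 mm behind the grasp point. The pads swing forward as they close: fully open they stand 13 mm farther back than shut.
Start: joints at [-1.24, 0.477, 0.022, 1.555, -0.011, 1.109, -0.083], TCP at [0.287, 0.611, 0.25] pointing down, gripper open.
Joint ranges: [-2.96, 2.96], [-0.34, 2.1], [-1.41, 1.46], [0.24, 2.44], [-1.37, 4.51], [0.17, 1.92], [-2.96, 2.96]. Speed limits (rad/s): [2.39, 2.39, 3.14, 3.14, 3.14, 3.14, 3.14].

### API

Orientations are given as a unit quaternion [w, x, y, z].
In Python, from station import bot gives the robot as it stands. The module is installed in compiled form; this text tells all that it offers.
- The arm moves only by the shell command python3 -m jog 'ROWS' [OPENING] [FORCE]. ROWS is JSON, a list of rows, each a list of 4 numbers: the shift along the tool's x, y, z in cm, then the turn about the tool's z in rad. In form: [[x, y, z, spin], ...]. A call has 1 to 20 rows; each row is the pose to reach, as a shift and turn from the pose commanded when the call began, along the tool's axes at that moment; what a row does not reach only later rows make up. A row lasts 1/12 s, in which the tool goes at most 41.7 mm and 7.16 degrees, less where a joint would pass 70% of its speed; a pose out of reach is approached as far as the arm can. A call with a gripper value outside its range is refused whole. OPENING is the closure, from -1 (fully open) to 1 (shut), set as the call begins (- or left out, the last holds). The fingers move at their own pace and stop on an object; FORCE is the grip in N (left out, the last holds). Time passes only in rows, so rows that repeat a pose let the fingers close. It gives the time, the measured TCP pose, the force, the opening and the grip force at its end, in the units of the state.
- bot.get_obs(): the state, without advancing time (a new reading comes with each control period).
- bot.read_camera(name): name is "side" or "top"; returns a dict with "pixels" (420x560x3 uint8, red, green, blue), "depth" (420x560 float32, m along the optical axis (not along the pixel's ray), 0 where there is no reading), "fovy" (degrees; the focal length in pixels is half the picture's height over the tangent of half this angle, whatever the lens; pixels are square), "cx", "cy" (the principal point, pixels), "pose" (4x4, takes a point from camera to world coordinates). Camera axes: x right, y down, z forward; pixel columns grow to the right and rows downward; lengths in m; the calibration is good to about 2 mm. A picture is of the moment at which its call begins.
- bot.hand_in(): hands the job in; it is judged then, once.
The state is a dict: "t": time; "q": joint angles; "joint_vel": joint speeds; "joint_torque": joint torques, N m; "eef_pos": TCP position; "tool_rot": TCP orientation; "contact_force": force on the tool from outside, world axes, zero at the start; "torque": the same for the moment, N m; "gripper_width": opening from 0.0 (shut) to 1.0 (fully open); "grasp_force": force on a finger pad.
Only numpy, scipy, OpenCV 4.12 (cv2) and the standard library are available. Lean on these libraries where they do the work, as an engineer would, in place of code of your own. Each camera call takes 0.05 s, during which the arm holds its last target. There are 200 camera calls.

## Working session

There is one attempt and no reset: what is moved stays moved. The work goes in short steps, Python scripts to look and compute and a shell command to move; the robot and the scene stay as the last step left them, time stands still between calls to the robot, and variables do not carry over. Pictures are saved under pics/ and viewed, at most 10 in all, crops included, and the job is handed in when it is done.

```bash
mkdir -p pics
cat > h.py <<'E'
import numpy as np, cv2
from station import bot
def cam(n):
    c=bot.read_camera(n); im=c["pixels"]; h=im.shape[0]
    c["f"]=h/2/np.tan(np.radians(c["fovy"])/2); return c
def save(c,name): cv2.imwrite(f"pics/{name}.png",c["pixels"][:,:,::-1])
def world(c,u,v):  # by depth
    u=np.asarray(u);v=np.asarray(v);d=c["depth"][v.astype(int),u.astype(int)]
    p=np.stack([(u-c["cx"])/c["f"]*d,(v-c["cy"])/c["f"]*d,d,np.ones_like(d)],-1)
    return (p@c["pose"].T)[...,:3]
def ray(c,u,v,z):  # onto plane z
    d=c["pose"][:3,:3]@np.array([(u-c["cx"])/c["f"],(v-c["cy"])/c["f"],1]);o=c["pose"][:3,3]
    return o+d*(z-o[2])/d[2]
def cloud(c):
    v,u=np.mgrid[0:420,0:560]; return world(c,u,v)
E
python3 - <<'E'
from h import *
for n in("top","side"):
    c=cam(n);save(c,n+"0");print(n,c["f"],c["cx"],c["cy"],c["pose"].round(3).tolist())
o=bot.get_obs();print({k:np.round(v,3).tolist() for k,v in o.items()})
E
```

```text
top 529.2110922935478 276.122010366918 207.2716733656023 [[-0.056, -0.976, 0.213, 0.304], [-0.998, 0.054, -0.016, 0.079], [0.004, -0.213, -0.977, 1.368], [0.0, 0.0, 0.0, 1.0]]
side 417.4653581805662 282.5802531945675 207.78214201636786 [[0.985, -0.128, 0.118, 0.458], [-0.174, -0.721, 0.67, -0.664], [-0.001, -0.681, -0.733, 0.86], [0.0, 0.0, 0.0, 1.0]]
{'t': 0.1, 'q': [-1.24, 0.478, 0.022, 1.556, -0.011, 1.109, -0.083], 'joint_vel': [0.0, -0.001, 0.0, -0.002, -0.001, 0.0, 0.0], 'joint_torque': [0.004, -59.777, 1.613, -28.195, 0.013, 0.005, 0.0], 'eef_pos': [0.287, 0.611, 0.249], 'tool_rot': [-0.0, 0.218, 0.976, -0.001], 'contact_force': [-0.257, 0.23, 0.507], 'torque': [0.03, -0.034, -0.03], 'grasp_force': 0.0, 'gripper_width': 1.0}
```

View pics/top0.png

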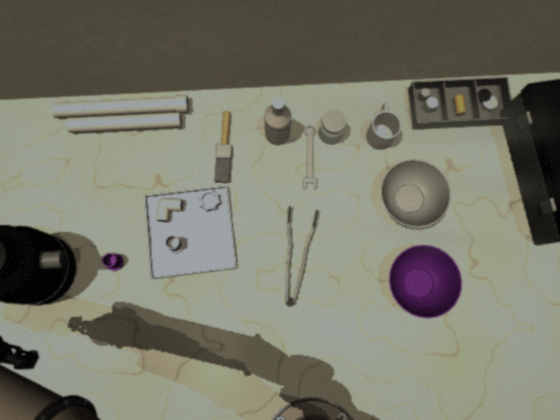

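View pics/side0.png

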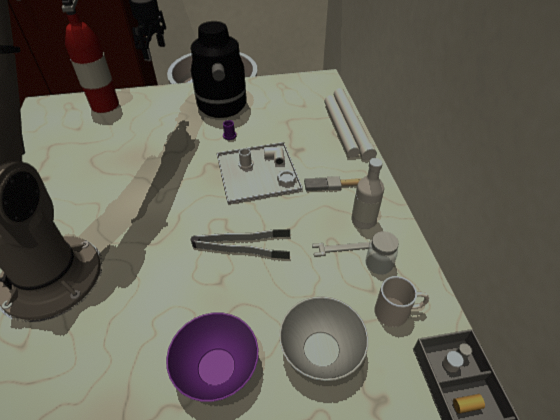

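Top view: tongs have their hinge at (291,302) and jaws at (290,213) and (316,218). The white upright spigot is at (175,243). The grey bowl is at (415,193), with the purple decoy at (425,281). 

Spigot candidates: white stub at top (175,243) / side (245,158); purple stub at (112,261) / (229,130); nut at (210,200); elbow at (168,208). I choose the white upright one and check it in a crop.

```bash
cat > m.py <<'E'
from h import *
T,S=cam("top"),cam("side")
def crop(c,x,y,w,h,s): return cv2.resize(np.clip(c["pixels"][y:y+h,x:x+w,::-1].astype(float)*1.5,0,255).astype(np.uint8),None,fx=s,fy=s,interpolation=cv2.INTER_CUBIC)
a=crop(T,140,180,100,105,4);b=crop(T,270,195,65,120,4);b=np.vstack([b,np.zeros((500,260,3),np.uint8)])[:420]
b=np.pad(b,((0,max(0,420-len(b))),(0,0),(0,0)));cv2.imwrite("pics/crop1.png",np.hstack([a,b[:420]]))
for n,c in(("top",T),("side",S)):
    P=cloud(c);z=P[...,2];ok=c["depth"]>0
    print(n,"counter z",np.median(z[ok&(abs(z)<.02)]).round(4))
    def rep(name,box,lo,hi):
        x0,y0,x1,y1=box;m=np.zeros_like(ok);m[y0:y1,x0:x1]=1;m&=ok&(z>lo)&(z<hi);Q=P[m]
        if len(Q)<3: print(name,len(Q));return
        v,u=np.nonzero(m);print(name,len(Q),"px",u.mean().round(1),v.mean().round(1),"med",np.median(Q,0).round(4),"min",Q.min(0).round(4),"max",Q.max(0).round(4))
    B={"top":dict(spig=(160,228,192,258),tongs=(280,200,325,310),bowl=(375,155,455,230),tray=(140,180,242,285)),
       "side":dict(spig=(232,142,260,175),tongs=(185,225,297,265),bowl=(270,295,375,390),tray=(212,138,305,205))}[n]
    rep("spig top",B["spig"],.045,.07);rep("tongs",B["tongs"],.018,.04);rep("rim",B["bowl"],.062,.08);rep("tray",B["tray"],.008,.2)
    m=np.zeros_like(ok);x0,y0,x1,y1=B["tongs"];m[y0:y1,x0:x1]=1;m&=ok&(z>.018)&(z<.04);Q=P[m]
    # slices along x
    for x in np.arange(Q[:,0].min(),Q[:,0].max(),.02):
        q=Q[(Q[:,0]>=x)&(Q[:,0]<x+.02)];
        if len(q):
            mid=(q[:,1].max()+q[:,1].min())/2;l=q[q[:,1]>=mid];r=q[q[:,1]<mid]
            print("  x%.3f z%.3f L%.4f R%.4f  ext %.4f %.4f"%(q[:,0].mean(),np.median(q[:,2]),np.median(l[:,1]),np.median(r[:,1]) if len(r) else 9,q[:,1].max(),q[:,1].min()))
E
python3 m.py
```

```text
top counter z 0.0001
spig top 76 px 172.0 242.0 med [0.5164 0.3226 0.054 ] min [0.4986 0.3044 0.0456] max [0.5343 0.34   0.0616]
tongs 383 px 295.9 259.6 med [0.4555 0.0257 0.0272] min [ 0.3432 -0.051   0.0184] max [0.5988 0.0457 0.0343]
rim 521 px 419.3 189.4 med [ 0.6228 -0.3165  0.0678] min [ 0.517  -0.3862  0.0621] max [ 0.6958 -0.2087  0.0775]
tray 1811 px 186.1 221.3 med [0.6004 0.3095 0.0171] min [0.4166 0.1479 0.008 ] max [0.6845 0.4135 0.0616]
  x0.354 z0.028 L0.0393 R0.0301  ext 0.0457 0.0225
  x0.374 z0.026 L0.0419 R0.0194  ext 0.0424 0.0165
  x0.394 z0.028 L0.0402 R0.0130  ext 0.0412 0.0099
  x0.413 z0.028 L0.0383 R0.0066  ext 0.0400 0.0034
  x0.433 z0.028 L0.0370 R0.0004  ext 0.0388 -0.0027
  x0.454 z0.027 L0.0344 R-0.0058  ext 0.0374 -0.0093
  x0.472 z0.028 L0.0309 R-0.0098  ext 0.0339 -0.0132
  x0.492 z0.026 L0.0274 R-0.0160  ext 0.0301 -0.0198
  x0.513 z0.027 L0.0271 R-0.0232  ext 0.0286 -0.0290
  x0.533 z0.028 L0.0272 R-0.0334  ext 0.0292 -0.0378
  x0.553 z0.027 L0.0278 R-0.0412  ext 0.0292 -0.0444
  x0.574 z0.027 L0.0250 R-0.0459  ext 0.0277 -0.0510
  x0.591 z0.028 
[... 472 characters left out ...]
.6777 0.4567 0.0592]
  x0.354 z0.028 L0.0372 R0.0239  ext 0.0436 0.0192
  x0.373 z0.025 L0.0379 R0.0157  ext 0.0426 0.0110
  x0.393 z0.026 L0.0362 R0.0099  ext 0.0424 0.0030
  x0.413 z0.026 L0.0359 R0.0034  ext 0.0413 -0.0031
  x0.433 z0.026 L0.0340 R-0.0040  ext 0.0381 -0.0082
  x0.453 z0.025 L0.0301 R-0.0082  ext 0.0349 -0.0140
  x0.473 z0.025 L0.0271 R-0.0140  ext 0.0320 -0.0174
  x0.493 z0.024 L0.0246 R-0.0192  ext 0.0278 -0.0248
  x0.513 z0.026 L0.0237 R-0.0286  ext 0.0277 -0.0331
  x0.533 z0.026 L0.0248 R-0.0376  ext 0.0278 -0.0439
  x0.553 z0.025 L0.0235 R-0.0447  ext 0.0281 -0.0493
  x0.573 z0.026 L0.0216 R-0.0497  ext 0.0263 -0.0534
  x0.590 z0.026 L0.0195 R0.0169  ext 0.0212 0.0138
```

```bash
cat > t.py <<'E'
from h import *
from scipy.optimize import minimize_scalar
def tongs(P,ok,box):
    z=P[...,2];m=np.zeros_like(ok);x0,y0,x1,y1=box;m[y0:y1,x0:x1]=1;m&=ok&(z>.018)&(z<.04);Q=P[m][:,:2]
    a=-.2
    for _ in range(6):
        R=np.array([[np.cos(a),np.sin(a)],[-np.sin(a),np.cos(a)]]);q=Q@R.T
        xs=np.arange(q[:,0].min()+.03,q[:,0].max()-.005,.01);M=[];W=[]
        for x in xs:
            s=q[(q[:,0]>=x)&(q[:,0]<x+.01)]
            if len(s)<3: continue
            mid=(s[:,1].max()+s[:,1].min())/2
            M.append((x+.005,(np.median(s[s[:,1]>=mid,1])+np.median(s[s[:,1]<mid,1]))/2));W.append((x+.005-q[:,0].min(),np.ptp(s[:,1])))
        k,b=np.polyfit(*np.array(M).T,1);a+=np.arctan(k)
    x0,x1=q[:,0].min(),q[:,0].max();
    yc=k*(x0+.126)+b
    for lab,xo in(("from rear",x0+.126),("from tip",x1-.127)): print(lab,(R.T@[xo,yc]).round(4))
    print("yaw",a.round(4),"len",(x1-x0).round(4),"resid",np.std(np.array(M)[:,1]-np.polyval([k,b],np.array(M)[:,0])).round(4));print(np.round(W,3).T.tolist())
for n,b in(("top",(280,200,325,310)),("side",(185,225,297,265))):
    c=cam(n);tongs(cloud(c),c["depth"]>0,b)
E
python3 t.py
```

```text
from rear [0.4669 0.0119]
from tip [0.4673 0.0118]
yaw -0.2016 len 0.2534 resid 0.0002
[[0.035, 0.045, 0.055, 0.065, 0.075, 0.085, 0.095, 0.105, 0.115, 0.125, 0.135, 0.145, 0.155, 0.165, 0.175, 0.185, 0.195, 0.205, 0.215, 0.225, 0.235, 0.245], [0.025, 0.028, 0.031, 0.033, 0.036, 0.038, 0.042, 0.043, 0.042, 0.044, 0.044, 0.045, 0.047, 0.052, 0.055, 0.058, 0.065, 0.068, 0.071, 0.073, 0.073, 0.074]]
from rear [0.4671 0.0082]
from tip [0.4651 0.0086]
yaw -0.2042 len 0.251 resid 0.0003
[[0.035, 0.045, 0.055, 0.065, 0.075, 0.085, 0.095, 0.105, 0.115, 0.125, 0.135, 0.145, 0.155, 0.165, 0.175, 0.185, 0.195, 0.205, 0.215, 0.225, 0.235, 0.245], [0.028, 0.03, 0.032, 0.036, 0.04, 0.042, 0.044, 0.043, 0.044, 0.044, 0.043, 0.046, 0.049, 0.051, 0.058, 0.065, 0.068, 0.069, 0.074, 0.075, 0.075, 0.077]]
```

View pics/crop1.png

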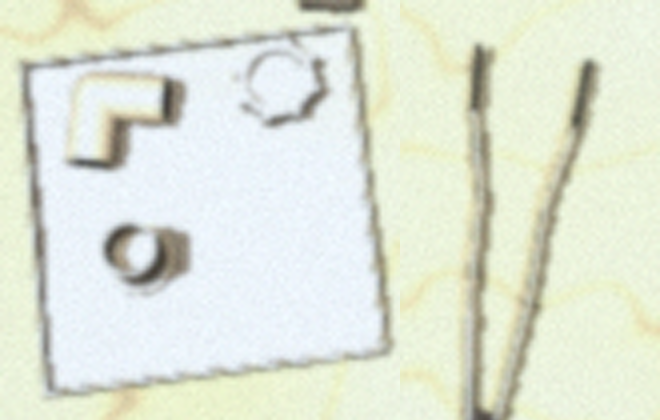

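The crop shows the upright white stub with its flange at crop (140,252), i.e. top pixel (175,243). The elbow and nut lie beyond it, so the choice is confirmed.

```bash
cat > g.py <<'E'
import sys
from h import *
from scipy.spatial.transform import Rotation as Ro
def to(x,y,z,yaw=None):
    o=bot.get_obs();w,a,b,c=o["tool_rot"];R=Ro.from_quat([a,b,c,w]).as_matrix()
    d=R.T@(np.array([x,y,z])-o["eef_pos"])*100; cur=np.arctan2(-R[0,1],R[1,1])
    s=0 if yaw is None else (cur-yaw+np.pi/2)%np.pi-np.pi/2
    print("row",d.round(2),round(s,3),"yaw now",cur.round(3),"q7",round(o["q"][6],2))
if __name__=="__main__": to(*map(float,sys.argv[1:]))
E
python3 g.py .467 .0105 .15 -.203
python3 - <<'E'
from h import *
c=cam("top");P=cloud(c);z=P[...,2]
m=(z>.024)&(z<.07)&(c["depth"]>0);m[:185]=0;m[272:]=0;m[:,:148]=0;m[:,235:]=0
n,l,s,ce=cv2.connectedComponentsWithStats(m.astype(np.uint8))
for i in range(1,n):
    if s[i,4]>8:
        Q=P[l==i];print(s[i,4],ce[i].round(0),Q.min(0).round(3),Q.max(0).round(3),"nearest to spigot",np.hypot(*(Q[:,:2]-[.516,.321]).T).min().round(3))
E
```

```text
row [-41.83 -46.69  10.  ] -0.236 yaw now -0.439 q7 -0.08
10 [201. 196.] [0.632 0.245 0.024] [0.643 0.256 0.027] nearest to spigot 0.133
10 [218. 200.] [0.619 0.204 0.025] [0.633 0.212 0.029] nearest to spigot 0.15
382 [167. 208.] [0.578 0.301 0.024] [0.637 0.366 0.042] nearest to spigot 0.065
11 [213. 207.] [0.604 0.215 0.025] [0.611 0.23  0.028] nearest to spigot 0.128
164 [173. 242.] [0.499 0.304 0.024] [0.534 0.341 0.06 ] nearest to spigot 0.002
```

```bash
python3 -m jog '[[-2,-2.2,0.5,0],[-4.5,-5,1,0],[-7,-7.8,2,-0.05],[-9.8,-11,3,-0.1],[-12.6,-14,4,-0.15],[-15.4,-17.2,5,-0.2],[-18.2,-20.3,6,-0.236],[-21,-23.4,7,-0.236],[-23.8,-26.5,8,-0.236],[-26.6,-29.6,9,-0.236],[-29.4,-32.8,10,-0.236],[-32.2,-36,10,-0.236],[-35,-39,10,-0.236],[-37.8,-42,10,-0.236],[-40,-44.6,10,-0.236],[-41.3,-46.1,10,-0.236],[-41.83,-46.69,10,-0.236],[-41.83,-46.69,10,-0.236],[-41.83,-46.69,10,-0.236]]' -1 20; python3 g.py .467 .0105 .025 -.203
```

```text
t: 1.93
eef_pos: [0.467, 0.0116, 0.15]
tool_rot: [-0.0, 0.101, 0.995, 0.0]
contact_force: [-0.3, 0.7, -0.4]
gripper_width: 1.001
grasp_force: 0.0
row [-0.02 -0.11 12.5 ] 0.0 yaw now -0.203 q7 1.29
```

```bash
python3 -m jog '[[0,-0.1,1.5,0],[0,-0.1,4,0],[0,-0.1,6.5,0],[0,-0.1,9,0],[0,-0.1,11,0],[0,-0.1,12.2,0],[0,-0.1,12.5,0],[0,-0.1,12.5,0],[0,-0.1,12.5,0]]' -1 20 && python3 -m jog '[[0,0,0,0],[0,0,0,0],[0,0,0,0],[0,0,0,0],[0,0,0,0],[0,0,0,0],[0,0,0,0],[0,0,0,0],[0,0,0,0],[0,0,0,0],[0,0,0,0],[0,0,0,0]]' 0.06 30
```

```text
t: 2.68
eef_pos: [0.4671, 0.0111, 0.0254]
tool_rot: [0.0, 0.1, 0.995, 0.0]
contact_force: [0.5, -0.7, 0.1]
gripper_width: 1.002
grasp_force: 0.0
t: 3.68
eef_pos: [0.4677, 0.0098, 0.026]
tool_rot: [0.001, 0.102, 0.995, 0.0]
contact_force: [-1.7, -0.1, 9.6]
gripper_width: 0.475
grasp_force: 11.2
```

```bash
python3 -m jog '[[0,0,-0.5,0],[0,0,-1.5,0],[0,0,-3,0],[0,0,-5,0],[0,0,-7,0],[0,0,-9,0],[0,0,-11,0],[0,0,-12.5,0],[0,0,-13,0],[0,0,-13,0],[0,0,-13,0],[0,0,-13,0]]'
python3 - <<'E'
from h import *
T,S=cam("top"),cam("side")
a=T["pixels"][150:340,200:400,::-1];b=S["pixels"][100:290,150:350,::-1]
cv2.imwrite("pics/lift.png",cv2.resize(np.clip(np.hstack([a,b])*1.4,0,255).astype(np.uint8),None,fx=2,fy=2))
for c,bx in((T,(255,170,340,250)),(S,(225,120,350,260))):
    P=cloud(c);z=P[...,2];m=np.zeros(z.shape,bool);m[bx[1]:bx[3],bx[0]:bx[2]]=1;m&=(z>.1)&(z<.2)&(c["depth"]>0)&(P[...,0]>.52)
    Q=P[m];a=-.203;q=(Q[:,:2]-bot.get_obs()["eef_pos"][:2])@np.array([[np.cos(a),-np.sin(a)],[np.sin(a),np.cos(a)]])
    for x in np.arange(.04,.14,.015):
        k=(q[:,0]>x)&(q[:,0]<x+.015)
        if k.sum()>2: print("x%.3f n%d L%.4f R%.4f zL%.4f zR%.4f"%(x+.0075,k.sum(),np.median(q[k&(q[:,1]>0),1]),np.median(q[k&(q[:,1]<0),1]),np.percentile(Q[k&(q[:,1]>0),2],85),np.percentile(Q[k&(q[:,1]<0),2],85)))
    print("tip",q[:,0].max())
E
```

```text
t: 4.68
eef_pos: [0.4661, 0.0096, 0.1542]
tool_rot: [-0.001, 0.101, 0.995, -0.0]
contact_force: [0.0, 0.1, -1.4]
gripper_width: 0.472
grasp_force: 7.9
  return _methods._mean(a, axis=axis, dtype=dtype,
  ret = ret.dtype.type(ret / rcount)
Traceback (most recent call last):
IndexError: index -1 is out of bounds for axis 0 with size 0
```

View pics/lift.png

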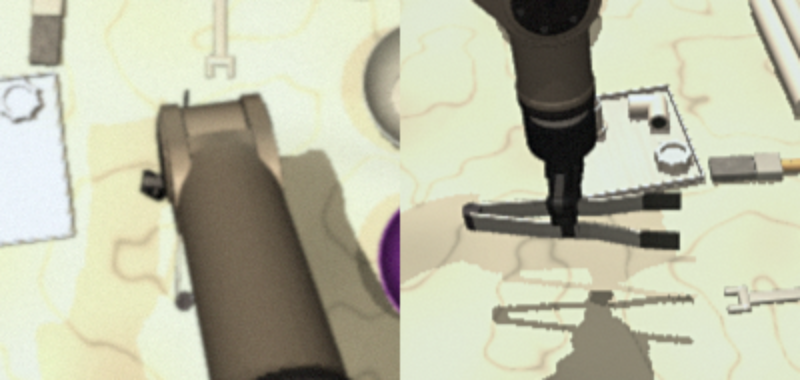

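The side view shows the tongs held level, with the jaws at side px (281,200) and (279,220). The arm hides them from the top camera, so I measure them from the side.

```bash
cat > j.py <<'E'
from h import *
def jaws(box,a,zlo,x0=.03,x1=.14):
    c=cam("side");P=cloud(c);z=P[...,2];o=bot.get_obs();m=np.zeros(z.shape,bool);m[box[1]:box[3],box[0]:box[2]]=1;m&=(c["depth"]>0)&(z>zlo)&(z<zlo+.12)
    Q=P[m];e=np.array(o["eef_pos"]);q=(Q[:,:2]-e[:2])@np.array([[np.cos(a),-np.sin(a)],[np.sin(a),np.cos(a)]]);zz=Q[:,2]-e[2]
    for x in np.arange(-.13,.14,.015):
        k=(q[:,0]>x)&(q[:,0]<x+.015);L=k&(q[:,1]>0);R=k&(q[:,1]<0)
        if min(L.sum(),R.sum())>2 and abs(x)>.03: print("x%.3f n%d L %.4f..%.4f R %.4f..%.4f ztop L%.4f R%.4f"%(x+.0075,k.sum(),*np.percentile(q[L,1],[5,95]),*np.percentile(q[R,1],[5,95]),np.percentile(zz[L],90),np.percentile(zz[R],90)))
    print("x range",q[:,0].min().round(4),q[:,0].max().round(4),"tcp",e.round(4),"w",o["gripper_width"])
if __name__=="__main__": jaws((180,190,300,228),-.2025,.11)
E
python3 j.py
```

```text
x-0.122 n66 L 0.0009..0.0101 R -0.0114..-0.0005 ztop L0.0036 R0.0030
x-0.108 n96 L 0.0023..0.0098 R -0.0132..-0.0031 ztop L0.0029 R0.0021
x-0.092 n103 L 0.0067..0.0116 R -0.0154..-0.0109 ztop L0.0013 R0.0022
x-0.078 n107 L 0.0087..0.0131 R -0.0167..-0.0123 ztop L0.0018 R0.0011
x-0.062 n115 L 0.0098..0.0144 R -0.0190..-0.0135 ztop L0.0008 R0.0016
x-0.048 n118 L 0.0113..0.0163 R -0.0204..-0.0155 ztop L0.0020 R0.0019
x-0.033 n84 L 0.0139..0.0174 R -0.0218..-0.0181 ztop L0.0001 R0.0020
x0.042 n114 L 0.0173..0.0225 R -0.0257..-0.0217 ztop L0.0014 R0.0025
x0.057 n116 L 0.0197..0.0252 R -0.0296..-0.0243 ztop L0.0019 R0.0010
x0.073 n112 L 0.0230..0.0285 R -0.0327..-0.0281 ztop L0.0017 R0.0015
x0.087 n113 L 0.0257..0.0295 R -0.0345..-0.0307 ztop L0.0017 R0.0016
x0.102 n125 L 0.0262..0.0305 R -0.0357..-0.0302 ztop L0.0018 R0.0023
x0.117 n120 L 0.0263..0.0314 R -0.0367..-0.0321 ztop L0.0010 R0.0022
x range -0.1274 0.126 tcp [0.4662 0.0096 0.1541] w 0.4729822391053065
```

```bash
python3 g.py .4183 .2853 .13 .35
```

```text
row [10.24 26.04  2.41] -0.553 yaw now -0.203 q7 1.29
```

```bash
python3 -m jog '[[0.3,0.7,0,-0.02],[0.8,2,0,-0.05],[1.5,3.8,0,-0.1],[2.3,5.8,0,-0.15],[3.1,7.8,0,-0.2],[3.9,9.8,0,-0.25],[4.7,11.9,0,-0.3],[5.5,14,0.4,-0.35],[6.3,16,0.8,-0.4],[7.1,18,1.2,-0.45],[7.9,20,1.6,-0.5],[8.7,22,2,-0.53],[9.4,23.8,2.2,-0.55],[9.9,25.1,2.4,-0.553],[10.2,25.8,2.4,-0.553],[10.24,26.04,2.41,-0.553],[10.24,26.04,2.41,-0.553],[10.24,26.04,2.41,-0.553]]'
python3 - <<'E'
from h import *
T,S=cam("top"),cam("side")
a=T["pixels"][160:310,100:300,::-1];b=S["pixels"][80:230,150:350,::-1]
cv2.imwrite("pics/over.png",cv2.resize(np.clip(np.hstack([a,b])*1.4,0,255).astype(np.uint8),None,fx=2,fy=2,interpolation=cv2.INTER_CUBIC))
E
python3 g.py .4183 .2853 .049 .35
```

```text
t: 6.33
eef_pos: [0.4193, 0.2844, 0.1309]
tool_rot: [-0.0, -0.174, 0.985, -0.0]
contact_force: [0.2, 0.2, -1.1]
gripper_width: 0.471
grasp_force: 7.9
row [0.07 0.15 8.2 ] -0.002 yaw now 0.348 q7 1.19
```

View pics/over.png

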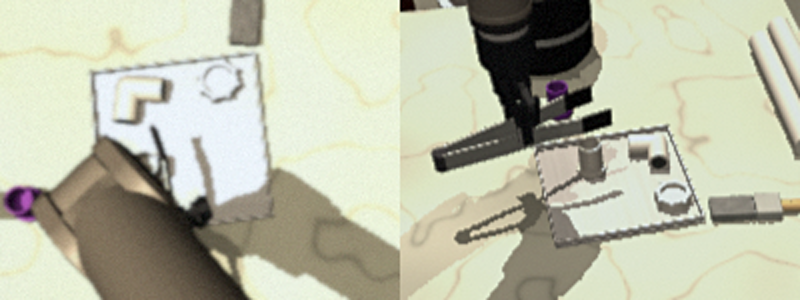

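The jaws hover over the spigot, which stands at side px (245,158). I check the jaw midpoint numerically before lowering.

Run:
```python
from h import *
c=cam("side");P=cloud(c);z=P[...,2];o=bot.get_obs();e=np.array(o["eef_pos"]);a=.348
A=np.array([[np.cos(a),-np.sin(a)],[np.sin(a),np.cos(a)]]);q=(P[...,:2]-e[:2])@A
dark=c["pixels"].sum(2)<160
m=(c["depth"]>0)&(z>.095)&(z<.14)&(q[...,0]>.085)&(q[...,0]<.13)&(abs(q[...,1])<.05)
for s in(1,-1):
    Q=q[m&(s*q[...,1]>0)];Z=z[m&(s*q[...,1]>0)];top=Z>np.percentile(Z,75)
    print(len(Q),np.percentile(Q[:,1],[2,50,98]).round(4),"x",Q.min(0)[0].round(4),Q.max(0)[0].round(4),"ztop",np.percentile(Z,90).round(4),"topface y",np.median(Q[top,1]).round(4))
for n,x in(("side",[.5152,.3195]),("avg",[.516,.321])): print(n,((np.array(x)-e[:2])@A).round(4))
m=(c["depth"]>0)&(z>.04)&(z<.07)&(np.hypot(P[...,0]-.516,P[...,1]-.32)<.03);print("spigot now",P[m].min(0).round(4),P[m].max(0).round(4))
```

```text
108 [0.0246 0.0288 0.034 ] x 0.0851 0.1268 ztop 0.1332 topface y 0.0291
117 [-0.0368 -0.0327 -0.0286] x 0.0851 0.1258 ztop 0.1338 topface y -0.0327
side [0.1021 0.0005]
avg [0.1033 0.0016]
spigot now [0.4976 0.301  0.0401] [0.5326 0.3394 0.0595]
```

```bash
python3 -m jog '[[0.1,0.2,0.3,0],[0.1,0.2,1,0],[0.1,0.2,2,0],[0.1,0.2,3,0],[0.1,0.2,4,0],[0.1,0.2,5,0],[0.1,0.2,6,0],[0.1,0.2,7,0],[0.1,0.2,7.7,0],[0.1,0.2,8.1,0],[0.1,0.2,8.2,0],[0.1,0.2,8.2,0],[0.1,0.2,8.2,0],[0.1,0.2,8.2,0]]'
python3 - <<'E'
from h import *
S=cam("side")
b=S["pixels"][100:200,190:310,::-1]
cv2.imwrite("pics/down.png",cv2.resize(np.clip(b*1.4,0,255).astype(np.uint8),None,fx=5,fy=5,interpolation=cv2.INTER_CUBIC))
E
```

```text
t: 7.65
eef_pos: [0.4178, 0.2872, 0.0494]
tool_rot: [0.0, -0.174, 0.985, 0.0]
contact_force: [0.1, 0.5, -2.2]
gripper_width: 0.472
grasp_force: 7.9
```

View pics/down.png

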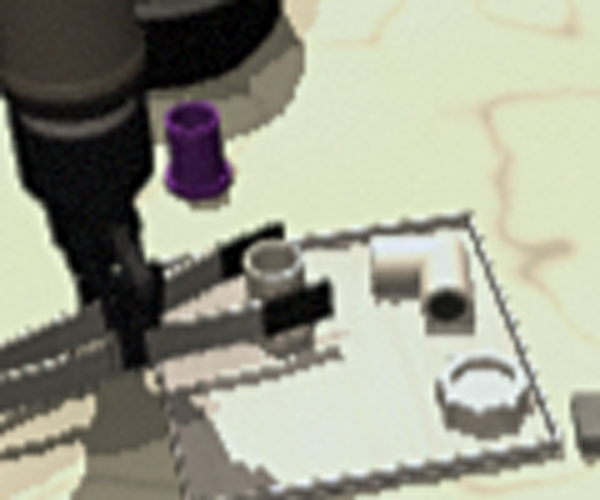

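The spigot stands between the open jaws at crop (275,270), with the elbow and nut well clear. Now I squeeze.

```bash
python3 -m jog '[[0,0,0,0],[0,0,0,0],[0,0,0,0],[0,0,0,0]]' 0.22 30 && python3 -m jog '[[0,0,0,0],[0,0,0,0],[0,0,0,0],[0,0,0,0],[0,0,0,0],[0,0,0,0],[0,0,0,0],[0,0,0,0],[0,0,0,0],[0,0,0,0]]' 0.8 40
```

```text
t: 8.03
eef_pos: [0.4174, 0.287, 0.049]
tool_rot: [0.0, -0.174, 0.985, 0.0]
contact_force: [0.8, 0.4, -1.7]
gripper_width: 0.387
grasp_force: 10.1
t: 8.87
eef_pos: [0.4174, 0.2869, 0.0489]
tool_rot: [0.0, -0.174, 0.985, 0.0]
contact_force: [-0.1, 0.4, -0.6]
gripper_width: 0.331
grasp_force: 42.6
```

```bash
python3 -m jog '[[0,0,-0.2,0],[0,0,-0.6,0],[0,0,-1.2,0],[0,0,-2,0],[0,0,-3,0],[0,0,-4,0],[0,0,-5,0],[0,0,-6,0],[0,0,-7.2,0],[0,0,-8.4,0],[0,0,-9.6,0],[0,0,-10.8,0],[0,0,-12,0],[0,0,-13,0],[0,0,-13.6,0],[0,0,-14,0],[0,0,-14,0],[0,0,-14,0],[0,0,-14,0]]'
python3 - <<'E'
from h import *
S=cam("side")
b=S["pixels"][60:200,170:310,::-1]
cv2.imwrite("pics/up.png",cv2.resize(np.clip(b*1.4,0,255).astype(np.uint8),None,fx=4,fy=4,interpolation=cv2.INTER_CUBIC))
E
```

```text
t: 10.45
eef_pos: [0.417, 0.2866, 0.1883]
tool_rot: [-0.001, -0.174, 0.985, -0.0]
contact_force: [0.4, 0.7, -1.9]
gripper_width: 0.334
grasp_force: 42.6
```

View pics/up.png

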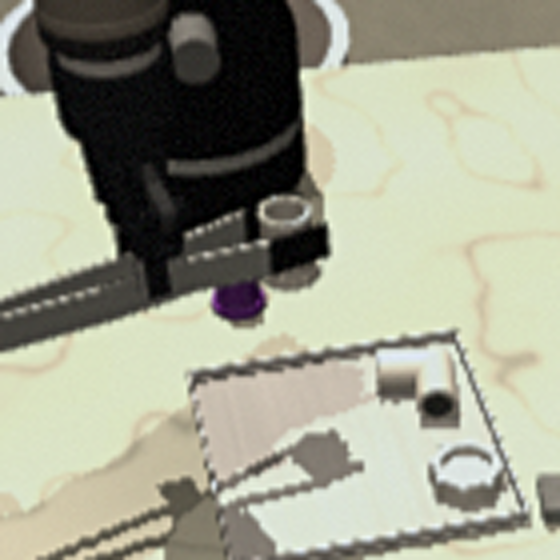

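The spigot is lifted upright in the jaws, at crop (287,225), and the elbow and nut are undisturbed. Next is the bowl.

```bash
python3 g.py .513 -.253 .188 -.45
```

```text
row [  9.5  -53.98   0.06] 0.8 yaw now 0.35 q7 1.19
```

```bash
python3 -m jog '[[0.1,-0.4,0,0],[0.2,-1.2,0,0.02],[0.4,-2.4,0,0.04],[0.7,-4,0,0.06],[1,-5.8,0,0.09],[1.35,-7.7,0,0.12],[1.7,-9.6,0,0.15],[2.05,-11.5,0,0.18],[2.4,-13.5,0,0.21],[2.75,-15.5,0,0.24],[3.1,-17.5,0,0.27],[3.45,-19.5,0,0.3],[3.8,-21.5,0,0.33],[4.1,-23.3,0,0.36],[4.4,-24.8,0,0.38],[4.6,-26,0,0.39],[4.7,-26.7,0,0.4],[4.75,-27,0,0.4],[4.75,-27,0,0.4]]' && python3 g.py .513 -.253 .188 -.45
```

```text
t: 12.08
eef_pos: [0.4655, 0.0167, 0.1889]
tool_rot: [-0.0, 0.025, 1.0, 0.0]
contact_force: [0.1, 0.1, -1.5]
gripper_width: 0.336
grasp_force: 42.6
row [ -6.1  -26.69   0.08] 0.4 yaw now -0.05 q7 1.41
```

```bash
python3 -m jog '[[-0.1,-0.4,0,0],[-0.3,-1.2,0,0.02],[-0.55,-2.4,0,0.04],[-0.9,-4,0,0.06],[-1.3,-5.8,0,0.09],[-1.75,-7.7,0,0.12],[-2.2,-9.6,0,0.15],[-2.6,-11.5,0,0.18],[-3.1,-13.5,0,0.21],[-3.5,-15.5,0,0.24],[-4,-17.5,0,0.27],[-4.5,-19.5,0,0.3],[-4.9,-21.5,0,0.33],[-5.3,-23.2,0,0.36],[-5.65,-24.7,0,0.38],[-5.9,-25.8,0,0.39],[-6.05,-26.4,0,0.4],[-6.1,-26.7,0,0.4],[-6.1,-26.7,0,0.4],[-6.1,-26.7,0,0.4]]'
python3 - <<'E'
from h import *
from scipy.optimize import least_squares
S=cam("side");T=cam("top");im=[c["pixels"][...,::-1] for c in(T,S)]
cv2.imwrite("pics/bowl.png",cv2.resize(np.clip(np.hstack([im[0][120:340,330:530],im[1][170:390,220:420]])*1.4,0,255).astype(np.uint8),None,fx=2,fy=2))
P=cloud(S);z=P[...,2];o=bot.get_obs();e=np.array(o["eef_pos"]);a=-.45
q=(P[...,:2]-e[:2])@np.array([[np.cos(a),-np.sin(a)],[np.sin(a),np.cos(a)]])
m=(S["depth"]>0)&(z>.11)&(z<.22)&(q[...,0]>.07)&(abs(q[...,1])<.06)&(q[...,0]<.15);Q=P[m]
t=Q[Q[:,2]>np.percentile(Q[:,2],99)-.005];print(len(Q),"zmax",np.percentile(Q[:,2],99).round(4),"zmin",np.percentile(Q[:,2],1).round(4),"top ring",t.min(0).round(4),t.max(0).round(4),"tcp",e.round(4))
m=(S["depth"]>0)&(z>.062)&(z<.08);m[:295]=0;m[:,:270]=0;m[395:]=0;m[:,380:]=0;R=P[m];print("rim",R.min(0).round(3),R.max(0).round(3))
print(m.sum())
E
```

```text
t: 13.75
eef_pos: [0.5131, -0.2518, 0.1887]
tool_rot: [-0.0, 0.222, 0.975, 0.0]
contact_force: [-0.8, -0.3, -2.2]
gripper_width: 0.331
grasp_force: 42.6
882 zmax 0.1956 zmin 0.145 top ring [ 0.5677 -0.3267  0.1906] [ 0.6241 -0.279   0.1963] tcp [ 0.5131 -0.2516  0.1888]
rim [ 0.516 -0.389  0.062] [ 0.746 -0.211  0.074]
703
```

View pics/bowl.png

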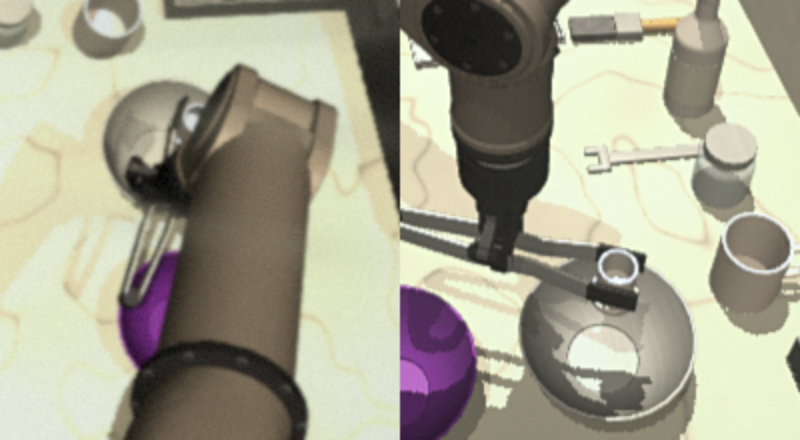

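The spigot hangs at side px (308,304), over the grey bowl. By depth its top is at z≈0.195 and it is centred near (0.605,-0.297). I lower it 3 cm and let it settle.

```bash
python3 -m jog '[[0,0.1,0.3,0],[0,0.1,0.8,0],[0,0,1.4,0],[0,-0.1,2,0],[0,-0.1,2.5,0],[0,-0.1,2.9,0],[0,-0.1,3,0],[0,-0.1,3,0],[0,-0.1,3,0],[0,-0.1,3,0],[0,-0.1,3,0],[0,-0.1,3,0],[0,-0.1,3,0],[0,-0.1,3,0],[0,-0.1,3,0],[0,-0.1,3,0]]'
python3 - <<'E'
from h import *
S=cam("side")
cv2.imwrite("pics/end.png",cv2.resize(np.clip(S["pixels"][100:400,180:430,::-1]*1.4,0,255).astype(np.uint8),None,fx=2,fy=2))
o=bot.get_obs();print(np.abs(o["joint_vel"]).max())
E
```

```text
t: 15.18
eef_pos: [0.5126, -0.2536, 0.1589]
tool_rot: [-0.0, 0.223, 0.975, 0.0]
contact_force: [-0.3, -0.1, -2.1]
gripper_width: 0.336
grasp_force: 42.6
0.0006106110158694918
```

View pics/end.png

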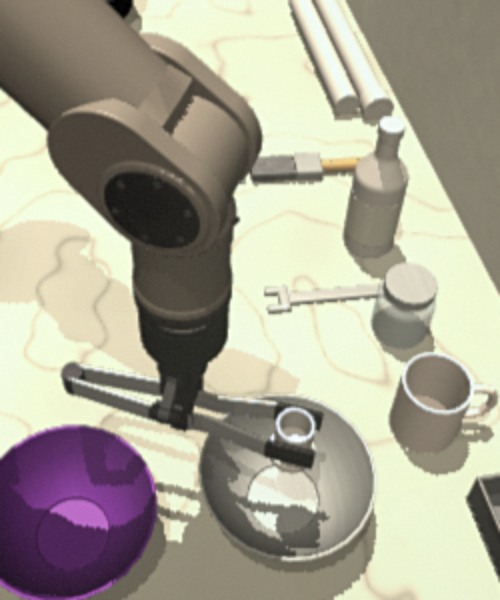

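The spigot is held at crop (296,425), still and above the grey bowl, with everything else in place. Handing in.

```bash
python3 -c "from station import bot; print(bot.hand_in())"
```

```text
the job is handed in; nothing more can be done
None
```

I handed the job in at about 15 s: the squeezed tongs hold the white spigot still above the middle of the steel bowl, its underside about 4 cm above the rim by measurement and touching nothing else; hand-in returned no verdict.

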